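# Lock the carving turntable and clear the offcut

## Task

Get the stone panel ready for the next round of carving: turn the turntable's lock collar clockwise by its yellow handle until the handle stands over the broad red lock mark (not past it), and clear the pale loose stone offcut off the panel into the black rubble bin. Either may be done first; leave the mallet, chisel, brush pot and blue tin where they are.

Things in the scene. Friction and masses are not known exactly. Their poses are not given: they have to be found in the camera images.
- turntable: Bench turntable, fixed. Origin on its vertical axis (the collar's hinge axis) at bench height. Dark round base flange 410 mm across, 15 mm high; grey disc 250 mm across, top at 70 mm; on it a fixed ochre stone panel, x -74 to 80 mm and y -95 to 95 mm in this frame, scalloped at -x, flat top at 115 mm. Its -x side faces the robot within 0.5 rad.
- collar (a joint): Aluminium lock collar under the grey disc, turning about the turntable's vertical axis. Rad: 0 fully open, growing clockwise seen from above; 1.15 is locked, with the handle over the middle of the red mark; the end stop is past it at 1.60. Starts in the open part, below 0.5. Stays where left: friction 0.35 N m (2 N at the handle), no spring, no click.
- handle_top (a point): Centre of the top of the collar's handle, an upright yellow round post 26 mm across, 165 mm from the turntable axis, on a level arm beyond the disc's edge. The post is free from 40 to 121 mm above the bench; this point is at 121 mm and moves with the collar. 27 mm of air between the post and the disc's edge.
- lock_mark (a point): Point on the centre line of the red lock mark on the base flange, 197 mm from the turntable axis, 16 mm above the bench. The mark is a radial red bar 20 mm wide, from 130 to 204 mm from the axis. Locked: the handle lies in the same direction from the axis as this point. Thin white ticks beside it are a plain scale.
- offcut_center (a point): Middle of the loose pale stone offcut, a rough-topped chunk 92 mm long (its x), 46 mm wide (its y, parallel sides to grip) and about 47 mm high, 0.27 to 0.53 kg. It lies flat on top of the panel at any yaw; this point is 21 mm above its underside.
- bin: Open black rubble bin 260 (x) by 190 (y) by 110 mm high outside, walls and floor 6 mm, fixed to the bench, with a few fixed flat stone pieces up to 24 mm high above the bench inside. Origin: centre of its underside; its long side points away from the robot (along world x within 0.15 rad). It stands left or right of the turntable; the tool tray stands on the other side.
- tray: Low open wooden tool tray 260 by 190 by 35 mm high, fixed; origin at the centre of its underside. Holds the mallet and the chisel; not a place for rubble.
- mallet: Bystander: steel-headed mallet 215 mm long lying in the tray, head 60 mm across; origin at its underside.
- chisel: Bystander: steel stone chisel 165 mm long, 14 mm thick, lying in the tray; origin at its underside.
- brush_pot: Bystander: terracotta pot 70 mm across with two dusting brushes standing in it, 150 mm high in all, on the bench to the right of the turntable's far side; origin at the centre of its underside.
- tin: Bystander: blue tin 72 mm across, 100 mm high, standing on the bench to the left of the turntable's far side; origin at the centre of its underside.

How it is judged:
At the end, for the whole second after the job is handed in: The collar rests within 0.10 rad (about 6 degrees, 16 mm at the handle) of the lock mark, either side, and the offcut lies inside the rubble bin, its middle inside the walls and below 95 mm (bin rim 110 mm) (value of joint collar between 1.05 and 1.25 rad and velocity of joint collar between -0.03 and 0.03 rad/s and x of offcut_center in the frame of bin between -0.124 and 0.124 m and y of offcut_center in the frame of bin between -0.089 and 0.089 m and z of offcut_center in the frame of bin between 0 and 0.095 m); the robot touches nothing.
It fails at once if the mallet, the chisel, the brush pot or the tin is moved by more than 30 mm (distance of any of mallet, chisel, brush_pot, tin from where it was at the start of the episode above 0.03 m).
It also fails if it takes over 53 s, if anything falls off the work surface, if the arm or the gripper's body presses on something with over 40 N, if the wrist force passes 120 N, or if a joint passes its speed limit or range.

## Robot

A 6-joint arm with a two-finger parallel gripper is mounted at the origin on the work surface. World frame = base frame: x ahead of the robot, y to its left, z up, the work surface at z = 0. Lengths are in m, angles in rad, forces in N, time in s.
With the tool pointing down it reaches from about 0.25 to 0.725 m from the base axis. Payload 4 kg.
Tool frame: the origin (TCP) lies at the very end of the fingers, on their centre line; the grasp point (between the pads) lies 19 mm behind it; z points along the fingers, y is the line along which they close (so a half turn about z gives the same grasp; the last joint's range is limited). The gripper opens to 85 mm and grips with 20 to 120 N. Pads are 22 mm wide; open, the fingers measure 114 mm over their backs; the gripper's body (76 mm by 85 mm) begins 54 mm behind the grasp point. The pads swing forward as they close: fully open they stand 13 mm farther back than shut.
Start: joints at [-1.117, 0.241, 0.005, 1.335, 0, 1.571], TCP at [0.219, -0.449, 0.204] pointing down, gripper open.
Joint ranges: [-2.72, 2.72], [-1.05, 1.87], [-1.09, 1.28], [-1.99, 2.15], [-1.42, 1.44], [-3.14, 3.14]. Speed limits (rad/s): [2.79, 2.79, 3.14, 3.14, 3.14, 3.14].

## Interface

Orientations are given as a unit quaternion [x, y, z, w].
In Python, from workcell import bot gives the robot as it stands.
- The arm moves only by the tool carry_out, never from a script. Its argument "increments" is one flat list of numbers, 5 for each row, row after row: the finger opening in cm, from 0 to 8.54, then the shift along the tool's x, y, z in cm, then the turn about the tool's z in rad. A call has exactly 5 rows; each row shifts and turns the commanded pose from where the row before left it, along the tool's axes as they then stand; what a row does not reach is not made up. A row lasts 1/8 s, in which the tool goes at most 62.5 mm and 10.7 degrees, less where a joint would pass 70% of its speed; a pose out of reach is approached as far as the arm can. A call with a gripper value outside its range is refused whole. The fingers move at their own pace and stop on an object; the grip force is fixed at half the most. Time passes only in rows, so rows that do not move let the fingers close, or fill a call up. It gives the time, the measured TCP pose, the force, the opening and the grip force at its end, in the units of the state.
- bot.get_obs(): the state, without advancing time (a new reading comes with each control period).
- bot.camera(name): name is "scene" or "top" or "wrist"; returns a dict with "pixels" (400x640x3 uint8, blue, green, red), "range_z" (400x640 float32, m along the optical axis (not along the pixel's ray), 0 where there is no reading), "mtx" (3x3 intrinsics, pixels), "eye" and "attitude" of the camera in the world. Camera axes: x right, y down, z forward; pixel columns grow to the right and rows downward; lengths in m; the calibration is good to about 2 mm. A picture is of the moment at which its call begins.
- bot.job_done(): hands the job in; it is judged then, once.
Trained networks look in a picture, given as the dict that the camera call returned (one of the last four; its "shot" number tells which), for a name from the list of things; names that differ only in an ending like _2 or _b are one class to them, and where a whole thing is asked for, a point or a joint stands for the part that bears it (a point fixed in the world has none). Each returns a list of dicts, best first, with "p" (0 to 1); they miss things now and then, are a little off and sometimes report something else, mostly with a low value. They report only what shows in the picture. A call takes as long as a camera call.
- bot.find_in(picture, name): "xyz" ([x, y, z] in m, in the coordinates of the camera as it stood for that picture, good to about 4 mm: the middle of the surface that is visible of it).
- bot.regions_of(picture, name): "mask" (400x640 bool, what is visible of it).
- bot.place_of(picture, name): "xyz" ([x, y, z] in m, in the coordinates of the camera as it stood for that picture, good to about 4 mm: a listed point, or the origin of a listed thing).
The state is a dict: "clock": time; "joint_pos": joint angles; "joint_vel": joint speeds; "tau": joint torques, N m; "eef_pos": TCP position; "tool_rot": TCP orientation; "ft_force": force on the tool from outside, world axes, zero at the start; "ft_torque": the same for the moment, N m; "grip_width": finger opening in m; "grasp_force": force on a finger pad.
Only numpy, scipy, OpenCV 4.12 (cv2) and the standard library are available. Lean on these libraries where they do the work, as an engineer would, in place of code of your own. Each camera call takes 0.05 s, during which the arm holds its last target. There are 200 camera calls.

## Working session

There is one attempt and no reset: what is moved stays moved. The work goes in short steps, Python scripts to look and compute and a tool call to move; the robot and the scene stay as the last step left them, time stands still between calls to the robot, and variables do not carry over. Pictures are saved under pics/ and viewed, at most 10 in all, crops included, and the job is handed in when it is done.

Besides the shell and the picture viewer there is one more tool, called by a JSON object that holds its "op" and its "data", one argument or row to a line. carry_out: Moves the arm, as the interface text tells. Its arguments: {"type":"object","properties":{"increments":{"type":"array","items":{"type":"number"}}},"required":["increments"]}

```bash
mkdir -p pics; cat > h.py <<'E'
import numpy as np, cv2
from scipy.spatial.transform import Rotation as R
from workcell import bot
def att(c):
    a=np.array(c["attitude"],float)
    return a if a.shape==(3,3) else R.from_quat(a).as_matrix()
def w(c,p): return att(c)@np.array(p)+np.array(c["eye"])
def cloud(c,m=None):
    z=c["range_z"]; v,u=np.nonzero((z>0)&(m if m is not None else True)); d=z[v,u]
    K=c["mtx"]; p=np.stack([(u-K[0][2])/K[0][0]*d,(v-K[1][2])/K[1][1]*d,d],1)
    return p@att(c).T+np.array(c["eye"])
E
cat > l.py <<'E'
from h import *
np.set_printoptions(precision=4,suppress=True)
for n in ["top","scene"]:
    c=bot.camera(n); cv2.imwrite(f"pics/{n}0.png",c["pixels"])
    print(n,c["attitude"],c["eye"])
    for t in ["turntable","handle_top","lock_mark","offcut_center","bin","tray","brush_pot","tin","mallet"]:
        print(t,[(round(d["p"],2),w(c,d["xyz"])) for d in bot.place_of(c,t)[:2]])
    r=bot.regions_of(c,"offcut_center")
    if r:
        P=cloud(c,r[0]["mask"]); print("off",len(P),np.percentile(P,[2,50,98],axis=0), P.mean(0)); q=P[P[:,2]>0.13]
        if len(q)>5: print(cv2.minAreaRect((q[:,:2]*1000).astype(np.float32)))
print(bot.get_obs())
E
python3 l.py
```

```text
top [ 0.7068 -0.7019  0.0636 -0.0603] [0.3908 0.0083 1.1763]
turntable [(0.93, array([ 0.6349, -0.0388,  0.0032]))]
handle_top [(0.52, array([ 0.5769, -0.1913,  0.1225]))]
lock_mark [(0.73, array([ 0.4441, -0.071 ,  0.0206]))]
offcut_center [(0.87, array([ 0.6639, -0.0316,  0.1358]))]
bin [(0.95, array([ 0.4633, -0.3792,  0.0002]))]
tray [(0.76, array([0.4838, 0.3938, 0.0006]))]
brush_pot [(0.89, array([ 0.7095, -0.3051, -0.0017])), (0.43, array([ 0.7125,  0.3046, -0.    ]))]
tin [(0.91, array([0.7157, 0.3015, 0.0025]))]
mallet [(0.95, array([0.4893, 0.4318, 0.0045]))]
off 687 [[ 0.634  -0.0778  0.115 ]
 [ 0.6579 -0.0346  0.1553]
 [ 0.6869  0.013   0.1631]] [ 0.6589 -0.0328  0.1513]
((663.0360717773438, -32.21559143066406), (91.61228942871094, 46.78582763671875), 78.00405883789062)
scene [ 0.276   0.9202 -0.2636 -0.0868] [0.974  0.5557 1.1934]
turntable [(0.97, array([ 0.6318, -0.0449,  0.0037]))]
handle_top [(0.5, array([ 0.5744, -0.1906,  0.1205]))]
lock_mark [(0.74, array([ 0.4366, -0.0697,  0.019 ]))]
offcut_center [(0.92, array([ 0.6614, -0.0345,  0.132 ])), (0.4, array([0.4827,
[... 320 characters left out ...]
 [[ 0.6356 -0.074   0.1153]
 [ 0.6674 -0.0192  0.1542]
 [ 0.692   0.0184  0.1624]] [ 0.6665 -0.021   0.1495]
((663.064453125, -28.13254165649414), (93.55876922607422, 45.96605682373047), 77.95707702636719)
{'clock': 1.1, 'joint_pos': array([-1.117 ,  0.2406,  0.005 ,  1.3352, -0.    ,  1.5708]), 'joint_vel': array([-0.0007,  0.0009, -0.0002, -0.0013,  0.0011, -0.0016]), 'tau': array([ -0.0002, -37.2225,  25.2694,   0.0013,   0.0001,   0.    ]), 'eef_pos': array([ 0.2192, -0.4494,  0.2041]), 'tool_rot': array([0.9744, 0.2249, 0.    , 0.    ]), 'ft_force': array([-0.2377,  0.9663,  0.3075]), 'ft_torque': array([ 0.035 , -0.0016,  0.0053]), 'grasp_force': 0.0, 'grip_width': 0.08533745615205235}
```

View pics/top0.png

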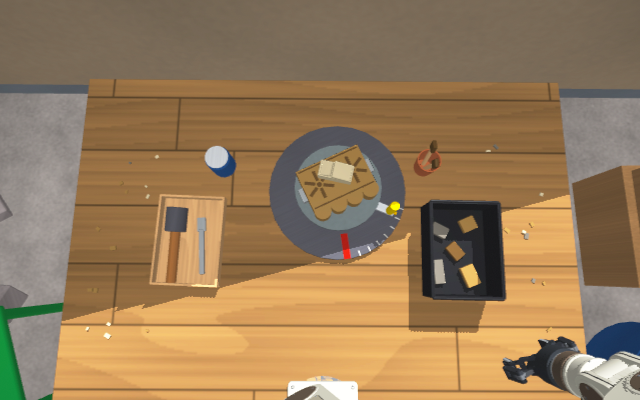

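View pics/scene0.png

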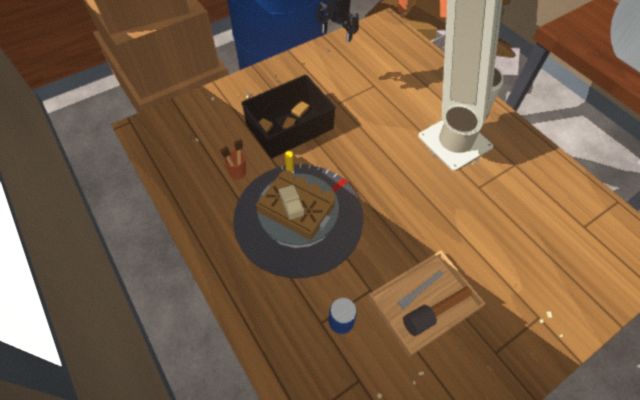

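The top view shows the handle at (394,208), the red mark at (346,246), the offcut at (337,170) and the bin at (462,250) on the right. Next I refine these by colour and depth.

```bash
cat > m.py <<'E'
from h import *
np.set_printoptions(precision=4,suppress=True)
def measure(n="top",show=True):
    c=bot.camera(n); hsv=cv2.cvtColor(c["pixels"],cv2.COLOR_BGR2HSV)
    def sel(lo,hi,zl,zh,box=0.23):
        P=cloud(c,cv2.inRange(hsv,np.array(lo),np.array(hi))>0)
        return P[(P[:,2]>zl)&(P[:,2]<zh)&(np.hypot(P[:,0]-.635,P[:,1]+.041)<box)]
    F=sel((0,0,0),(179,255,255),.009,.022,.215); ctr,r=cv2.minEnclosingCircle((F[:,:2]*1000).astype(np.float32))
    Y=sel((24,150,120),(35,255,255),.112,.13); Rd=sel((0,180,100),(6,255,255),.005,.03)
    D=sel((0,0,0),(179,255,255),.064,.076,.14); dc,dr=cv2.minEnclosingCircle((D[:,:2]*1000).astype(np.float32))
    print(n,"flange",ctr,r,"disc",dc,dr)
    if len(Y): print("Y",len(Y),(Y.min(0)+Y.max(0))/2,np.ptp(Y,axis=0))
    if len(Rd): print("R",len(Rd),Rd.mean(0),cv2.minAreaRect((Rd[:,:2]*1000).astype(np.float32)))
    return c
if __name__=="__main__":
    for n in ["top","scene"]:
        c=measure(n); P=cloud(c); B=P[(P[:,2]>.095)&(P[:,2]<.12)&(P[:,1]<-.24)&(P[:,1]>-.55)&(P[:,0]>.3)&(P[:,0]<.63)]
        print("bin",cv2.minAreaRect((B[:,:2]*1000).astype(np.float32)))
E
python3 m.py
```

```text
top flange (636.6204833984375, -41.62812423706055) 204.94068908691406 disc (636.677978515625, -40.960227966308594) 125.20418548583984
Y 70 [ 0.5728 -0.193   0.1192] [0.0221 0.0238 0.0121]
R 149 [ 0.4703 -0.0645  0.0167] ((470.7269287109375, -64.7431640625), (71.7690658569336, 17.79157257080078), 6.987397193908691)
bin ((459.1772155761719, -384.9348449707031), (199.01254272460938, 268.55572509765625), 89.24563598632812)
scene flange (635.1596069335938, -37.95298767089844) 206.67428588867188 disc (634.77880859375, -38.08592224121094) 125.97364807128906
Y 43 [ 0.5723 -0.1897  0.12  ] [0.0211 0.0254 0.0121]
R 69 [ 0.4586 -0.0643  0.0164] ((458.9992370605469, -64.20326232910156), (52.44438171386719, 18.95570182800293), 10.06493091583252)
bin ((457.7291259765625, -381.20147705078125), (205.12669372558594, 270.29364013671875), 88.53041076660156)
```

```bash
cat > plan.py <<'E'
from h import *
def plan(wps,step=.045,grip=None,start=None):
    """wps: (x,y,z,ydir_deg,opening_cm,nrows or None); prints rounded rows, tracking the rounding."""
    o=bot.get_obs(); p=np.array(o["eef_pos"]); M=R.from_quat(o["tool_rot"]).as_matrix()
    out=[]
    for x,y,z,a,g,n in wps:
        t=np.array([x,y,z]); cur=np.degrees(np.arctan2(M[1,1],M[0,1])); da=-(a-cur+180)%360-180
        da=-((a-cur+180)%360-180)
        if n is None: n=int(max(np.ceil(np.linalg.norm(t-p)/step),np.ceil(abs(da)/8),1))
        p0,d0=p.copy(),0
        for i in range(1,n+1):
            s=np.round(M.T@(p0+(t-p0)*i/n-p)*100,1); r=np.round(np.radians(da*i/n)-d0,2)
            out.append([g,*s,r]); p=p+M@s/100; d0+=r; M=M@R.from_rotvec([0,0,r]).as_matrix()
    for i in range(0,len(out),5):
        print(", ".join(f"{v+0:g}" for row in out[i:i+5] for v in row)," rows",len(out[i:i+5]))
    print("end",p,"from",o["eef_pos"],o["clock"])
E
python3 -c "
from plan import *
plan([(.573,-.191,.2,-22.6,8.5,10),(.573,-.191,.068,-22.6,8.5,4),(.573,-.191,.068,-22.6,3.4,1)])"
```

```text
8.5, 4.3, -0.8, 0, -0.07, 8.5, 4.4, -0.4, 0.1, -0.07, 8.5, 4.3, -0.2, 0, -0.08, 8.5, 4.4, 0.2, 0.1, -0.07, 8.5, 4.4, 0.5, 0, -0.07  rows 5
8.5, 4.3, 0.8, 0, -0.07, 8.5, 4.2, 1.1, 0.1, -0.08, 8.5, 4.2, 1.4, 0, -0.07, 8.5, 4, 1.7, 0.1, -0.07, 8.5, 3.9, 2, 0, -0.07  rows 5
8.5, 0, 0, 3.3, 0, 8.5, 0, 0, 3.3, 0, 8.5, 0, 0, 3.3, 0, 8.5, 0, 0, 3.3, 0, 3.4, 0, 0, 0, 0  rows 5
end [ 0.57278818 -0.19092189  0.06810738] from [ 0.21919131 -0.44940339  0.20411117] 1.2
```

{"op": "carry_out", "data": {
  "increments": [8.5, 4.3, -0.8, 0, -0.07, 8.5, 4.4, -0.4, 0.1, -0.07, 8.5, 4.3, -0.2, 0, -0.08, 8.5, 4.4, 0.2, 0.1, -0.07, 8.5, 4.4, 0.5, 0, -0.07]
}}

```text
clock: 1.82
eef_pos: [0.3974, -0.3193, 0.2021]
tool_rot: [0.918, 0.397, 0.0, 0.0]
ft_force: [0.3, 0.1, -0.5]
grip_width: 0.0849
grasp_force: 0.0
```

{"op": "carry_out", "data": {
  "increments": [8.5, 4.3, 0.8, 0, -0.07, 8.5, 4.2, 1.1, 0.1, -0.08, 8.5, 4.2, 1.4, 0, -0.07, 8.5, 4, 1.7, 0.1, -0.07, 8.5, 3.9, 2, 0, -0.07]
}}

```text
clock: 2.45
eef_pos: [0.5739, -0.19, 0.2]
tool_rot: [0.832, 0.555, -0.0, 0.0]
ft_force: [-0.5, -0.5, -0.6]
grip_width: 0.0852
grasp_force: 0.0
```

{"op": "carry_out", "data": {
  "increments": [8.5, 0, 0, 0, 0, 8.5, 0, 0, 0, 0, 8.5, 0, 0, 0, 0, 8.5, 0, 0, 0, 0, 8.5, 0, 0, 0, 0]
}}

```text
clock: 3.08
eef_pos: [0.5724, -0.1915, 0.2004]
tool_rot: [0.833, 0.553, 0.0, 0.0]
ft_force: [-0.4, 0.1, 0.5]
grip_width: 0.0852
grasp_force: 0.0
```

{"op": "carry_out", "data": {
  "increments": [8.5, 0, 0, 3.3, 0, 8.5, 0, 0, 3.3, 0, 8.5, 0, 0, 3.3, 0, 8.5, 0, 0, 3.3, 0, 3.4, 0, 0, 0, 0]
}}

```text
clock: 3.7
eef_pos: [0.57, -0.1903, 0.0653]
tool_rot: [0.833, 0.554, -0.002, -0.003]
ft_force: [-0.0, -1.0, -0.7]
grip_width: 0.0694
grasp_force: 0.0
```

{"op": "carry_out", "data": {
  "increments": [3.4, 0, 0, 0, 0, 3.4, 0, 0, 0, 0, 3.4, 0, 0, 0, 0, 3.4, 0, 0, 0, 0, 3.4, 0, 0, 0, 0]
}}

```text
clock: 4.32
eef_pos: [0.5729, -0.1909, 0.0684]
tool_rot: [0.833, 0.554, 0.0, 0.0]
ft_force: [-0.3, -0.4, -0.5]
grip_width: 0.0341
grasp_force: 0.0
```

```bash
python3 -c "
from plan import *
c=bot.camera('top'); cv2.imwrite('pics/t1.png',cv2.resize(c['pixels'][100:300,250:500],None,fx=3,fy=3))
A=np.array([.636,-.040]); w_=[]
for th in np.linspace(-112.6,-171.6,13)[1:]:
    q=A+.165*np.array([np.cos(np.radians(th)),np.sin(np.radians(th))]); w_.append((q[0],q[1],.068,th+90,3.4,1))
plan(w_)"
```

```text
3.4, -0.1, -1.4, 0, 0.08, 3.4, 0.1, -1.4, 0, 0.09, 3.4, 0, -1.4, 0, 0.08, 3.4, 0.1, -1.4, 0, 0.09, 3.4, 0.1, -1.4, 0, 0.09  rows 5
3.4, 0, -1.4, 0, 0.08, 3.4, 0.1, -1.5, 0, 0.09, 3.4, 0, -1.4, 0, 0.08, 3.4, 0.1, -1.4, 0, 0.09, 3.4, 0.1, -1.4, 0, 0.09  rows 5
3.4, 0, -1.4, 0, 0.08, 3.4, 0.1, -1.4, 0, 0.09  rows 2
end [ 0.47298063 -0.06444519  0.06821414] from [ 0.5727984  -0.19087808  0.06823143] 4.375
```

View pics/t1.png

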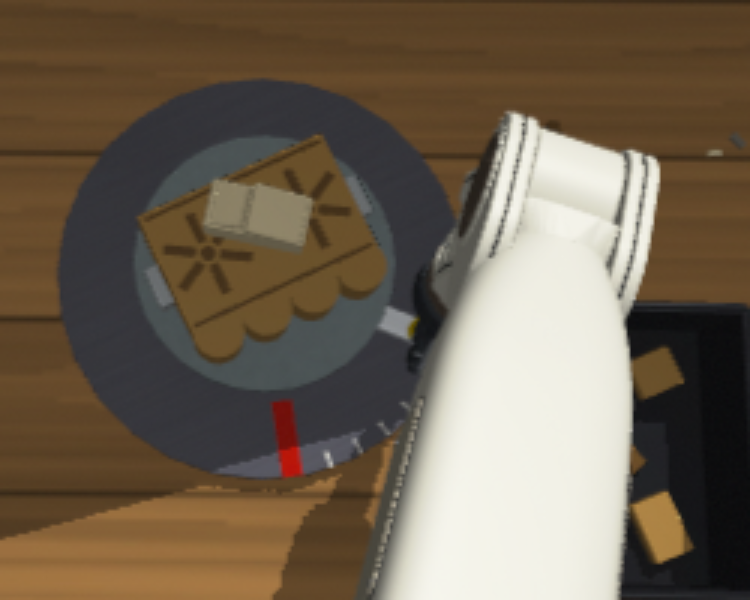

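The crop shows the post (about 412,328) between the fingers, with the red mark at (287,440). The arc path is clear, so I sweep it.

{"op": "carry_out", "data": {
  "increments": [3.4, -0.1, -1.4, 0, 0.08, 3.4, 0.1, -1.4, 0, 0.09, 3.4, 0, -1.4, 0, 0.08, 3.4, 0.1, -1.4, 0, 0.09, 3.4, 0.1, -1.4, 0, 0.09]
}}

```text
clock: 5.0
eef_pos: [0.5159, -0.1527, 0.0684]
tool_rot: [0.932, 0.362, 0.0, 0.001]
ft_force: [0.6, -1.6, 0.0]
grip_width: 0.0339
grasp_force: 1.1
```

{"op": "carry_out", "data": {
  "increments": [3.4, 0, -1.4, 0, 0.08, 3.4, 0.1, -1.5, 0, 0.09, 3.4, 0, -1.4, 0, 0.08, 3.4, 0.1, -1.4, 0, 0.09, 3.4, 0.1, -1.4, 0, 0.09]
}}

```text
clock: 5.62
eef_pos: [0.4798, -0.0922, 0.0685]
tool_rot: [0.988, 0.154, 0.0, 0.001]
ft_force: [0.3, -2.4, -0.4]
grip_width: 0.0341
grasp_force: 1.2
```

{"op": "carry_out", "data": {
  "increments": [3.4, 0, -1.4, 0, 0.08, 3.4, 0.1, -1.4, 0, 0.09, 3.4, 0, -0.3, 0, 0.02, 3.4, 0, 0, 0, 0, 3.4, 0, 0, 0, 0]
}}

```text
clock: 6.25
eef_pos: [0.4725, -0.0615, 0.068]
tool_rot: [0.998, 0.062, -0.0, -0.0]
ft_force: [-0.1, 0.1, -0.5]
grip_width: 0.0343
grasp_force: 0.0
```

```bash
python3 -c "
from plan import *
from m import measure
c=measure('top'); c=measure('scene')"
```

```text
top flange (637.067138671875, -41.360687255859375) 205.0758514404297 disc (636.9265747070312, -41.350765228271484) 125.23074340820312
scene flange (634.6436767578125, -38.15715789794922) 205.8368377685547 disc (634.8772583007812, -37.27587127685547) 125.9275131225586
Y 40 [ 0.4762 -0.0639  0.1187] [0.0192 0.0264 0.0123]
R 15 [ 0.4392 -0.0661  0.0159] ((438.17144775390625, -65.2644271850586), (22.80919647216797, 11.387897491455078), 62.434669494628906)
```

```bash
python3 -c "
from plan import *
plan([(.4725,-.0615,.068,-82.9,8.5,4),(.4725,-.0615,.23,-82.9,8.5,4),(.663,-.031,.23,-12,8.5,12)])"
```

```text
8.5, 0, 0, 0, 0, 8.5, 0, 0, 0, 0, 8.5, 0, 0, 0, 0, 8.5, 0, 0, 0, 0, 8.5, 0, 0, -4.1, 0  rows 5
8.5, 0, 0, -4, 0, 8.5, 0, 0, -4.1, 0, 8.5, 0, 0, -4, 0, 8.5, 1.6, -0.1, 0, -0.1, 8.5, 1.6, 0.1, 0, -0.11  rows 5
8.5, 1.6, 0.3, 0, -0.1, 8.5, 1.5, 0.5, 0, -0.1, 8.5, 1.5, 0.5, 0, -0.11, 8.5, 1.4, 0.8, 0, -0.1, 8.5, 1.4, 0.9, 0, -0.1  rows 5
8.5, 1.2, 1, 0, -0.11, 8.5, 1.2, 1.2, 0, -0.1, 8.5, 1, 1.2, 0, -0.1, 8.5, 0.8, 1.4, 0, -0.1, 8.5, 0.8, 1.4, 0, -0.11  rows 5
end [ 0.66317853 -0.03097085  0.22990726] from [ 0.47250304 -0.06163273  0.06794953] 6.35
```

{"op": "carry_out", "data": {
  "increments": [8.5, 0, 0, 0, 0, 8.5, 0, 0, 0, 0, 8.5, 0, 0, 0, 0, 8.5, 0, 0, 0, 0, 8.5, 0, 0, -4.1, 0]
}}

```text
clock: 6.98
eef_pos: [0.4695, -0.0611, 0.1067]
tool_rot: [0.998, 0.062, -0.004, -0.001]
ft_force: [0.2, -0.4, 0.8]
grip_width: 0.085
grasp_force: 0.0
```

{"op": "carry_out", "data": {
  "increments": [8.5, 0, 0, -4, 0, 8.5, 0, 0, -4.1, 0, 8.5, 0, 0, -4, 0, 8.5, 1.6, -0.1, 0, -0.1, 8.5, 1.6, 0.1, 0, -0.11]
}}

```text
clock: 7.6
eef_pos: [0.5049, -0.0559, 0.2311]
tool_rot: [0.986, 0.168, 0.001, 0.0]
ft_force: [0.1, -0.4, 0.9]
grip_width: 0.0848
grasp_force: 0.0
```

{"op": "carry_out", "data": {
  "increments": [8.5, 1.6, 0.3, 0, -0.1, 8.5, 1.5, 0.5, 0, -0.1, 8.5, 1.5, 0.5, 0, -0.11, 8.5, 1.4, 0.8, 0, -0.1, 8.5, 1.4, 0.9, 0, -0.1]
}}

```text
clock: 8.22
eef_pos: [0.5842, -0.0435, 0.2299]
tool_rot: [0.912, 0.411, -0.0, -0.0]
ft_force: [-0.0, -0.3, 0.4]
grip_width: 0.0851
grasp_force: 0.0
```

{"op": "carry_out", "data": {
  "increments": [8.5, 1.2, 1, 0, -0.11, 8.5, 1.2, 1.2, 0, -0.1, 8.5, 1, 1.2, 0, -0.1, 8.5, 0.8, 1.4, 0, -0.1, 8.5, 0.8, 1.4, 0, -0.11]
}}

```text
clock: 8.85
eef_pos: [0.6636, -0.0307, 0.2298]
tool_rot: [0.775, 0.632, -0.0, -0.0]
ft_force: [0.5, -0.1, 0.7]
grip_width: 0.0849
grasp_force: 0.0
```

```bash
python3 -c "
from plan import *
from m import measure
c=measure('scene')
c=bot.camera('wrist'); r=bot.regions_of(c,'offcut_center')
if r:
    P=cloud(c,r[0]['mask']); P=P[P[:,2]>.13]; print(len(P),cv2.minAreaRect((P[:,:2]*1000).astype(np.float32)),P[:,2].max())
print([w(c,d['xyz']) for d in bot.place_of(c,'offcut_center')])
plan([(.663,-.031,.124,-12,8.5,5),(.663,-.031,.124,-12,0,5)])"
```

```text
scene flange (634.7894287109375, -37.63760757446289) 206.1193389892578 disc (634.7022705078125, -36.50296401977539) 126.0208969116211
Y 48 [ 0.474  -0.0617  0.1182] [0.0244 0.0224 0.0117]
R 15 [ 0.4387 -0.0658  0.0167] ((437.4180603027344, -66.89440155029297), (16.428735733032227, 11.051064491271973), 66.95866394042969)
4668 ((662.4307250976562, -29.422607421875), (91.2065200805664, 46.051841735839844), 77.98448944091797) 0.16363578716704874
[array([ 0.6627, -0.0296,  0.1348])]
8.5, 0, 0, 2.1, 0, 8.5, 0, 0, 2.1, 0, 8.5, 0, 0, 2.1, 0, 8.5, 0, 0, 2.1, 0, 8.5, 0, 0, 2.1, 0  rows 5
0, 0, 0, 0, 0, 0, 0, 0, 0, 0, 0, 0, 0, 0, 0, 0, 0, 0, 0, 0, 0, 0, 0, 0, 0  rows 5
end [ 0.6627 -0.0307  0.1245] from [ 0.6628 -0.0307  0.2295] 9.05
```

{"op": "carry_out", "data": {
  "increments": [8.5, 0, 0, 2.1, 0, 8.5, 0, 0, 2.1, 0, 8.5, 0, 0, 2.1, 0, 8.5, 0, 0, 2.1, 0, 8.5, 0, 0, 2.1, 0]
}}

```text
clock: 9.68
eef_pos: [0.6624, -0.031, 0.1249]
tool_rot: [0.777, 0.63, -0.0, 0.0]
ft_force: [0.4, 0.3, 0.5]
grip_width: 0.0851
grasp_force: 0.0
```

{"op": "carry_out", "data": {
  "increments": [0, 0, 0, 0, 0, 0, 0, 0, 0, 0, 0, 0, 0, 0, 0, 0, 0, 0, 0, 0, 0, 0, 0, 0, 0]
}}

```text
clock: 10.3
eef_pos: [0.6641, -0.0309, 0.1272]
tool_rot: [0.776, 0.63, 0.001, 0.001]
ft_force: [-1.6, 0.3, 6.2]
grip_width: 0.0432
grasp_force: 62.1
```

{"op": "carry_out", "data": {
  "increments": [0, 0, 0, 0, 0, 0, 0, 0, -2.0, 0, 0, 0, 0, -3.0, 0, 0, 0, 0, -4.0, 0, 0, 0, 0, -3.0, 0]
}}

```text
clock: 10.92
eef_pos: [0.6629, -0.0307, 0.2453]
tool_rot: [0.776, 0.63, -0.001, -0.001]
ft_force: [0.8, -0.1, -4.6]
grip_width: 0.0434
grasp_force: 62.2
```

```bash
python3 -c "
from plan import *
plan([(.459,-.383,.24,-90,0,15),(.459,-.383,.12,-90,0,5)])"
```

```text
0, -2.6, -0.8, 0, 0.09, 0, -2.6, -0.7, 0.1, 0.09, 0, -2.7, -0.3, 0, 0.09, 0, -2.7, -0.2, 0, 0.09, 0, -2.7, 0.2, 0.1, 0.09  rows 5
0, -2.7, 0.3, 0, 0.1, 0, -2.7, 0.6, 0.1, 0.09, 0, -2.5, 0.9, 0, 0.09, 0, -2.5, 1.1, 0, 0.09, 0, -2.4, 1.3, 0.1, 0.09  rows 5
0, -2.2, 1.5, 0, 0.09, 0, -2.1, 1.7, 0, 0.09, 0, -2, 1.9, 0.1, 0.09, 0, -1.8, 2.1, 0, 0.09, 0, -1.5, 2.2, 0.1, 0.09  rows 5
0, 0, 0, 2.4, 0, 0, 0, 0, 2.4, 0, 0, 0, 0, 2.4, 0, 0, 0, 0, 2.4, 0, 0, 0, 0, 2.4, 0  rows 5
end [ 0.45907742 -0.38295544  0.1195452 ] from [ 0.66285444 -0.03068833  0.24529748] 10.925
```

{"op": "carry_out", "data": {
  "increments": [0, -2.6, -0.8, 0, 0.09, 0, -2.6, -0.7, 0.1, 0.09, 0, -2.7, -0.3, 0, 0.09, 0, -2.7, -0.2, 0, 0.09, 0, -2.7, 0.2, 0.1, 0.09]
}}

```text
clock: 11.55
eef_pos: [0.5945, -0.1487, 0.2415]
tool_rot: [0.898, 0.44, -0.001, -0.001]
ft_force: [1.1, -1.0, -4.9]
grip_width: 0.0433
grasp_force: 62.4
```

{"op": "carry_out", "data": {
  "increments": [0, -2.7, 0.3, 0, 0.1, 0, -2.7, 0.6, 0.1, 0.09, 0, -2.5, 0.9, 0, 0.09, 0, -2.5, 1.1, 0, 0.09, 0, -2.4, 1.3, 0.1, 0.09]
}}

```text
clock: 12.18
eef_pos: [0.5261, -0.266, 0.2396]
tool_rot: [0.975, 0.223, -0.001, -0.001]
ft_force: [0.5, -0.4, -5.3]
grip_width: 0.0434
grasp_force: 62.3
```

{"op": "carry_out", "data": {
  "increments": [0, -2.2, 1.5, 0, 0.09, 0, -2.1, 1.7, 0, 0.09, 0, -2, 1.9, 0.1, 0.09, 0, -1.8, 2.1, 0, 0.09, 0, -1.5, 2.2, 0.1, 0.09]
}}

```text
clock: 12.8
eef_pos: [0.4585, -0.3833, 0.2376]
tool_rot: [1.0, 0.0, -0.001, -0.001]
ft_force: [0.1, 0.3, -4.7]
grip_width: 0.0434
grasp_force: 62.3
```

{"op": "carry_out", "data": {
  "increments": [0, 0, 0, 3.0, 0, 0, 0, 0, 4.0, 0, 0, 0, 0, 4.0, 0, 0, 0, 0, 4.0, 0, 0, 0, 0, 3.3, 0]
}}

```text
clock: 13.42
eef_pos: [0.4581, -0.3818, 0.0529]
tool_rot: [1.0, 0.002, -0.002, -0.001]
ft_force: [1.2, 0.4, -5.7]
grip_width: 0.0433
grasp_force: 62.4
```

{"op": "carry_out", "data": {
  "increments": [0, 0, 0, 0, 0, 8.5, 0, 0, 0, 0, 8.5, 0, 0, 0, 0, 8.5, 0, 0, 0, 0, 8.5, 0, 0, 0, 0]
}}

```text
clock: 14.05
eef_pos: [0.4603, -0.3836, 0.0575]
tool_rot: [1.0, 0.002, 0.001, 0.001]
ft_force: [-0.3, -0.5, 0.0]
grip_width: 0.085
grasp_force: 0.0
```

{"op": "carry_out", "data": {
  "increments": [8.5, 0, 0, 0, 0, 8.5, 0, 0, -4, 0, 8.5, 0, 0, -5, 0, 8.5, 0, 0, -5, 0, 8.5, 0, 0, -5, 0]
}}

```text
clock: 14.68
eef_pos: [0.4594, -0.3829, 0.2478]
tool_rot: [1.0, 0.002, 0.0, 0.0]
ft_force: [0.6, 0.6, 0.1]
grip_width: 0.0847
grasp_force: 0.0
```

```bash
python3 -c "
from plan import *
from m import measure
for n in ['scene','top','wrist']:
    c=measure(n); cv2.imwrite(f'pics/{n}2.png',c['pixels'])
    print(n,[(d['p'],w(c,d['xyz'])) for d in bot.place_of(c,'offcut_center')])
print(bot.get_obs()['clock'])"
```

```text
scene flange (636.18017578125, -39.06321334838867) 206.41268920898438 disc (635.47119140625, -38.79988098144531) 126.09761810302734
Y 51 [ 0.4727 -0.0626  0.1181] [0.0248 0.0244 0.0115]
R 14 [ 0.4392 -0.066   0.0167] ((437.9298400878906, -66.07069396972656), (19.444881439208984, 11.108733177185059), 63.61517333984375)
scene [(0.91, array([ 0.4574, -0.3818,  0.037 ]))]
top flange (637.04052734375, -41.34134292602539) 205.03634643554688 disc (636.4003295898438, -41.344085693359375) 125.234619140625
Y 69 [ 0.4729 -0.0657  0.1199] [0.0238 0.0216 0.0097]
R 43 [ 0.4452 -0.0687  0.0165] ((447.3661804199219, -69.55433654785156), (23.25885581970215, 17.41189193725586), 0.9299736618995667)
top [(0.6, array([ 0.4585, -0.381 ,  0.043 ]))]
wrist flange (575.8839111328125, -77.4749526977539) 191.8872528076172 disc (588.7647705078125, -77.59027099609375) 108.66514587402344
Y 148 [ 0.4721 -0.0705  0.1164] [0.0242 0.0153 0.0088]
wrist [(0.6, array([ 0.4567, -0.3839,  0.0438]))]
14.975
```

View pics/scene2.png

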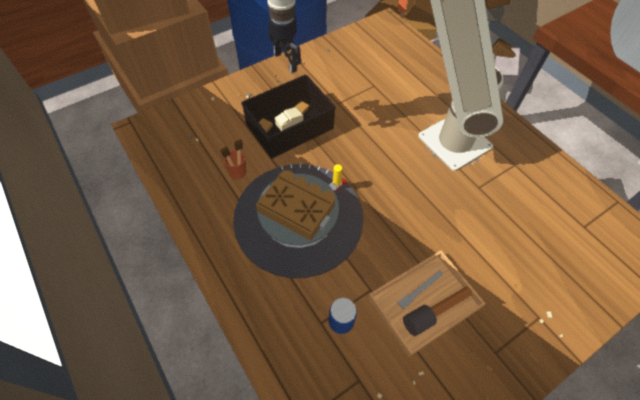

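View pics/top2.png

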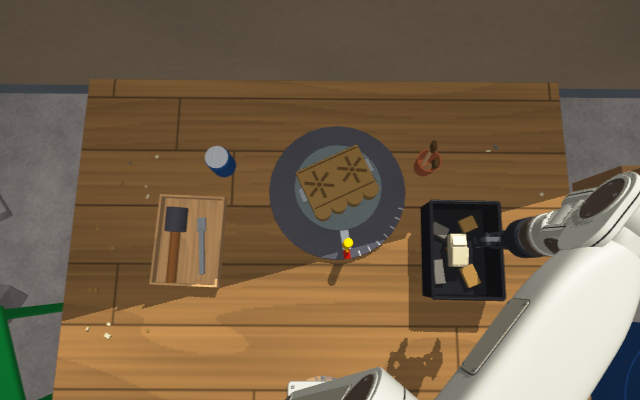

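Both views agree. The offcut lies in the bin at about (0.458, -0.382, 0.04), seen at (458,250) in the top view. The handle, at (348,243), stands within about 1° of the red mark, and the bystanders have not moved.

```bash
python3 -c "
from workcell import bot
print(bot.job_done())"
```

```text
the job is handed in; nothing more can be done
None
```

I handed the job in at about 15 s: the collar handle stands within about 1° of the red lock mark, the offcut lies in the rubble bin, and the mallet, chisel, brush pot and tin look unmoved in the final pictures; the hand-in call returned no verdict.

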